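# Hold back the labeller's tension arm for threading

## Task

I am about to thread the new roll on the tube labeller. First take the empty cardboard core that was left on the labeller's deck, in the way of the tension arm, and put it in the grey tray for spent cores; then push the sprung tension arm back until its ratchet has clicked over the last tooth, and hold it there yourself, a little past that click so that it does not rest on the pawl. Finish while still holding the arm back, and leave the other things on the bench and on the deck where they are.

Things in the scene. Friction and masses are not known exactly. Their poses are not given: they have to be found in the camera images.
- labeller: tube labeller (fixed): aluminium deck 310 x 380 mm, its top 45 mm above the table; origin on the table, x to its rear, y to its left, z up. Label roll (113 mm across, 56 mm above the deck) at the rear left, white head (85 x 95 mm, 94 mm above the deck) at the rear right, a housing as tall behind the deck, two guide rollers (28 mm across, 53 mm tall) at (-92, 80) and (-25, 83) mm
- tension_arm (a joint): angle of the tension arm about its upright pivot, rad: 0 at rest (as it starts), grows as it is pushed clockwise seen from above, from the deck's right front towards the guide rollers; end stop 1.05. Three saw teeth on its tail pass a sprung pawl; last click at about 0.80; let go then, it rests on the pawl at 0.77; clear of it above 0.83. Spring force at the idler: 4 N at rest, 9 N at 0.95
- idler (a point): centre of the blue idler roller at the arm's free end: upright cylinder 28 mm across, 46 mm tall, 140 mm from the pivot, from 20 to 66 mm above the deck, does not turn on the arm. Under it runs the arm, a bar 18 mm wide, from 8 to 18 mm above the deck
- pivot_axis (a point): on the pivot axis of the tension arm, at the same height as the idler's centre (43 mm above the deck); does not move
- core_center (a point): centre of the empty cardboard core, a tube 46 mm across, 45 mm tall, wall 3.5 mm, 25 g, standing upright on the deck in front of the arm's swing
- core_tray: grey open tray for spent cores, 200 x 150 mm, 50 mm tall, walls and floor 4 mm thick, standing on the table left or right of the labeller (does not move); origin under its middle, x along its length, z up. An older core stands in it, 55 mm from the middle towards +x
- tray_free (a point): on the tray's inner floor, 43 mm from its middle towards -x: the middle of the free part
- old_core: older spent core standing in the tray, 46 mm across, 45 mm tall; origin at the centre of its underside
- tube_carrier: bystander on the deck's front left corner: black puck, 34 mm across, with an upright capped tube, 101 mm tall in all; origin at the centre of its underside
- blue_rack: bystander: blue tube rack 96 x 117 mm, 100 mm tall with its tubes, on the other side of the labeller from the tray; origin at the centre of its underside
- yellow_rack: bystander: yellow tube rack 75 x 138 mm, 100 mm tall with its tubes; origin at the centre of its underside
- spare_roll: bystander: spare roll of labels lying flat, 100 mm across, 45 mm tall; origin at the centre of its underside
- wash_bottle: bystander: white squeeze bottle with a blue cap, 60 mm across, 165 mm tall; origin at the centre of its underside
- forceps: bystander: steel forceps lying near the robot, 130 mm long, 8 mm high; origin at the middle of the underside
- marker: bystander: marker pen lying near the robot, 130 mm long, 16 mm thick; origin at the middle of the underside
Mind the look-alikes: they are no part of the job. What is shaped like the core_tray but pink is not meant.

How it is judged (in metres and radians):
On the way, in this order (a step that is already met when the one before it is completed fails the run):
1. the core from the deck is in the tray, let go (z of core_center in the frame of core_tray below 0.037 m and x of core_center in the frame of core_tray between -0.09 and 0.09 m and y of core_center in the frame of core_tray between -0.063 and 0.063 m and contact force between the fingers and core below 0.1 N), for 0.2 s.
2. the arm is pushed past the last click of its ratchet (value of joint tension_arm above 0.83 rad), for 0.2 s.
At the end, for the whole second after the job is handed in: The robot still holds the tension arm (over 3 N of contact) steady at more than 0.83 rad, past the last click and clear of the pawl, and the core lies at rest on the floor of the tray, upright or on its side; the bystanders were not moved by more than 30 mm or tipped (value of joint tension_arm above 0.83 rad and contact force between any of the fingers, the arm and tension_arm above 3 N and velocity of joint tension_arm between -0.1 and 0.1 rad/s and z of core_center in the frame of core_tray below 0.037 m and x of core_center in the frame of core_tray between -0.09 and 0.09 m and y of core_center in the frame of core_tray between -0.063 and 0.063 m and linear speed of core below 0.03 m/s); the arm keeps its last pose, push and grip.
It fails at once if a bystander on the bench or the deck is moved by more than 30 mm (distance of any of tube_carrier, blue_rack, yellow_rack, spare_roll, wash_bottle, forceps, marker from where it was at the start of the episode above 0.03 m).
It fails at once if an upright bystander is tipped over (angle between any of tube_carrier, wash_bottle, blue_rack, yellow_rack's own z axis and vertical above 0.5 rad).
It also fails if it takes over 59 s, if anything falls off the work surface, if the arm or the gripper's body presses on something with over 40 N, if the wrist force passes 120 N, or if a joint passes its speed limit or range.

## Robot

A 6-joint arm with a two-finger parallel gripper is mounted at the origin on the work surface. World frame = base frame: x ahead of the robot, y to its left, z up, the work surface at z = 0. Lengths are in mm, angles in degrees, forces in N, time in s.
With the tool pointing down it reaches from about 350 to 850 mm from the base axis. Payload 8.1 kg.
Tool frame: the origin (TCP) lies between the finger pads; the fingertips stand 8 mm ahead of it and the grasp point (between the pads) lies 11 mm behind it (r.tip_extent is the distance from the TCP to the fingertips, in mm); z points along the fingers, y is the direction in which the jaws open and shut (so a half turn about z gives the same grasp; the last joint's range is limited). The gripper opens to 85 mm and grips with 20 to 120 N. Pads are 22 mm wide; open, the fingers measure 114 mm over their backs; the gripper's body (76 mm by 85 mm) begins 54 mm behind the grasp point. The pads swing forward as they close: fully open they stand 13 mm farther back than shut.
Start: joints at [-78.575, 7.471, 85.268, -0, 87.261, -4.893], TCP at [168.6, -575.829, 239.292] pointing down, gripper open.
Joint ranges: [-169.43, 169.43], [-51.17, 129.36], [1.28, 143.12], [-76.62, 256.62], [0, 156.53], [-152.29, 152.29]. Speed limits (degrees/s): [136.94, 136.94, 159.86, 180, 180, 180].

## Interface

Orientations are given as [roll, pitch, yaw] about the fixed x, y, z axes, in that order (R = Rz(yaw) Ry(pitch) Rx(roll)).
In Python, from bench import sensors, viewer, hand_in, r gives the robot as it stands. The module is installed in compiled form; this text tells all that it offers.
- The arm moves only by the tool move_arm, never from a script. Its argument "rows" is a list that holds one entry, the list of rows, each a list of 6 numbers: the shift along the tool's x, y, z in m, then the turn, a rotation vector about the tool's x, y, z in degrees. In form: [[[tx, ty, tz, rx, ry, rz], ...]]. A call has 1 to 20 rows; each row is the pose to reach, as a shift and turn from the pose commanded when the call began, along the tool's axes at that moment; what a row does not reach only later rows make up. A row lasts 1/10 s, in which the tool goes at most 50 mm and 8.59 degrees, less where a joint would pass 70% of its speed; a pose out of reach is approached as far as the arm can. A call with a gripper value outside its range is refused whole. "grip" is the opening, from 0 (shut) to 1 (fully open), set as the call begins (left out, the last holds). The fingers move at their own pace and stop on an object; "newtons" is the grip in N (left out, the last holds). Time passes only in rows, so rows that repeat a pose let the fingers close. It gives the time, the measured TCP pose, the force and the opening at its end, in the units of the state.
- sensors.sense(): the state, without advancing time (a new reading comes with each control period).
- viewer.snapshot(name): name is "side" or "top" or "wrist"; returns a dict with "color" (400x640x3 uint8, red, green, blue), "camera_matrix" (3x3 intrinsics, pixels), "R" (3x3) and "t" (3): a world point X has camera coordinates R X + t. Camera axes: x right, y down, z forward; pixel columns grow to the right and rows downward; lengths in mm; the calibration is good to about 2 mm. The wrist camera is an equidistant fisheye: a pixel r from the principal point sees the ray r / f radians off the axis. A picture is of the moment at which its call begins. There is no depth.
- hand_in(): hands the job in, once; it reports no verdict.
The state is a dict: "time": time; "joint_pos": joint angles; "qd": joint speeds; "joint_efforts": joint torques, N m; "tool_pos": TCP position; "tcp_rot": TCP orientation; "ft_force": force on the tool from outside, world axes, zero at the start; "wrist_torque": the same for the moment, N m; "finger_gap": finger opening in mm.
Only numpy, scipy, OpenCV 4.12 (cv2) and the standard library are available. Lean on these libraries where they do the work, as an engineer would, in place of code of your own. Each camera call takes 0.05 s, during which the arm holds its last target.

## Working session

There is one attempt and no reset: what is moved stays moved. The work goes in short steps, Python scripts to look and compute and a tool call to move; the robot and the scene stay as the last step left them, time stands still between calls to the robot, and variables do not carry over. Pictures are saved under pics/ and viewed, and the job is handed in when it is done.

Besides the shell and the picture viewer there is one more tool, called after "Emit:" in YAML: its name, and indented under it one key for each argument. move_arm: Moves the arm, as the interface text tells. Its arguments: {"type":"object","properties":{"rows":{"type":"array","items":{"type":"array","items":{"type":"array","items":{"type":"number"}}}},"grip":{"type":"number"},"newtons":{"type":"number"}},"required":["rows"]}

```bash
mkdir -p pics; python3 - <<'E'
from bench import sensors, viewer, r
import cv2
s=sensors.sense(); print(s)
for n in ["side","top","wrist"]:
    d=viewer.snapshot(n); cv2.imwrite(f"pics/{n}0.png",d["color"][:,:,::-1]); print(n,d["camera_matrix"],d["R"],d["t"])
E
```

```text
{'time': 0.0, 'joint_pos': array([-7.85755965e+01,  7.51492976e+00,  8.53315410e+01, -2.31353938e-03,
        8.72605011e+01, -4.89321494e+00]), 'qd': array([-0.02272913,  0.01859491, -0.11366429, -0.05715818, -0.00916627,
        0.03347093]), 'joint_efforts': array([-7.96699132e-04, -5.69392741e+01, -5.00554347e+01, -2.15487165e-05,
        1.50272227e-02, -1.35188671e-05]), 'tool_pos': array([ 168.47455132, -575.29233892,  238.2245948 ]), 'tcp_rot': array([-1.79893221e+02, -6.82231051e-03,  1.63177248e+01]), 'ft_force': array([-0.06259294, -0.05409457,  0.30576674]), 'wrist_torque': array([-0.00219994, -0.0317667 ,  0.04307606]), 'finger_gap': 85.52412271419821}
side [[382.26100773   0.         313.7525292 ]
 [  0.         382.26100773 200.4609781 ]
 [  0.           0.           1.        ]] [[ 0.99432754 -0.10325359 -0.02552348]
 [-0.07525323 -0.51337022 -0.85486137]
 [ 0.07516451  0.85193293 -0.51822832]] [-409.57007614  148.86972212 1012.78632732]
top [[492.89886809   0.         315.65749427]
 [  0.         492.89886809 198.98619295]
 [  0.           0.           1.        ]] [[-0.02091961 -0.99976459 -0.00575697]
 [-0.98140442  0.02163371 -0.19072847]
 [ 0.19080812  0.00165995 -0.98162595]] [  81.69473255  433.57487987 1643.022007  ]
wrist [[309.70691629   0.         318.15181512]
 [  0.         309.70691629 205.47084371]
 [  0.           0.           1.        ]] [[ 0.28015813 -0.95995324 -0.00110017]
 [-0.91065426 -0.26613264  0.3160415 ]
 [-0.30367785 -0.08753972 -0.94874473]] [-599.08320733  -40.53458656  380.18452694]
```

View pics/side0.png

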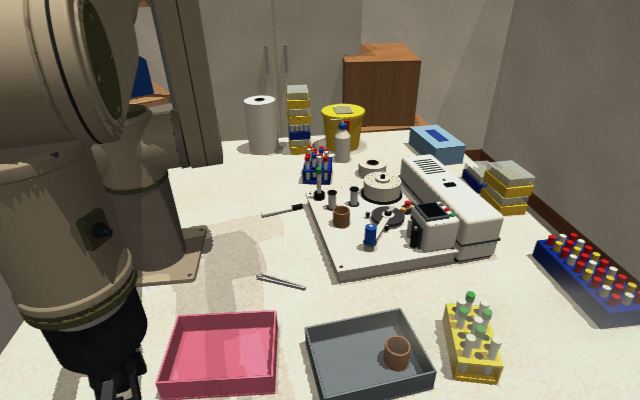

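View pics/top0.png

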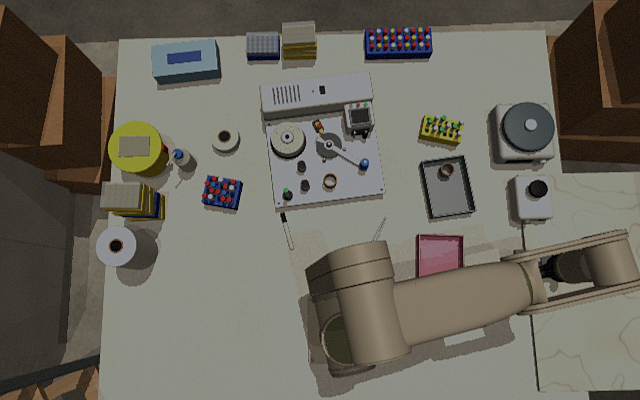

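View pics/wrist0.png

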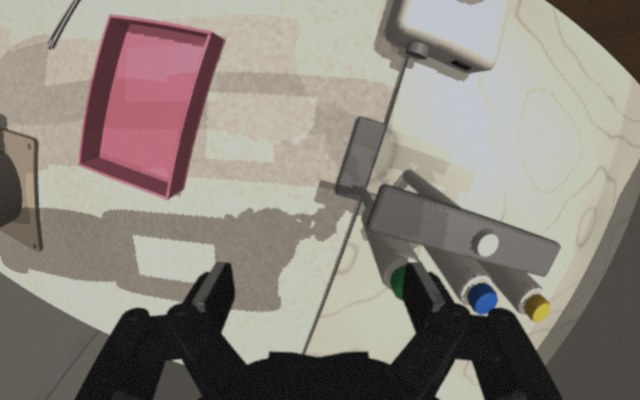

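The candidates for the core are the brown tube on the deck (top 330,181; side 342,216), the old core in the grey tray (top 446,170; side 397,352), and the white-flanged spare roll and paper roll (top 224,138 and 116,246), which have dark centres. For the tray it is grey (top 446,187) or pink (top 440,255). I choose the deck tube and the grey tray, and will check both in a crop.

```bash
python3 - <<'E'
import cv2,numpy as np
a=cv2.imread("pics/top0.png")[90:220,255:485]; cv2.imwrite("pics/topc.png",cv2.resize(a,(795,449),interpolation=cv2.INTER_CUBIC))
a=cv2.imread("pics/side0.png")[150:290,290:510]; cv2.imwrite("pics/sidec.png",cv2.resize(a,(792,504),interpolation=cv2.INTER_CUBIC))
E
```

```text
(no output)
```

View pics/topc.png

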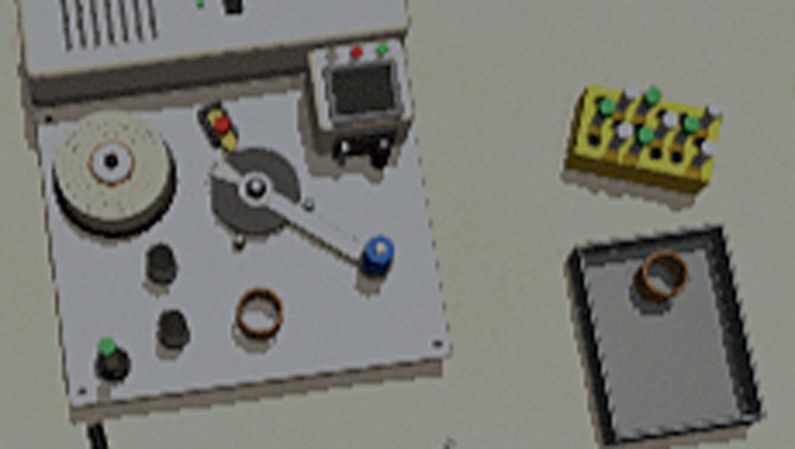

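View pics/sidec.png

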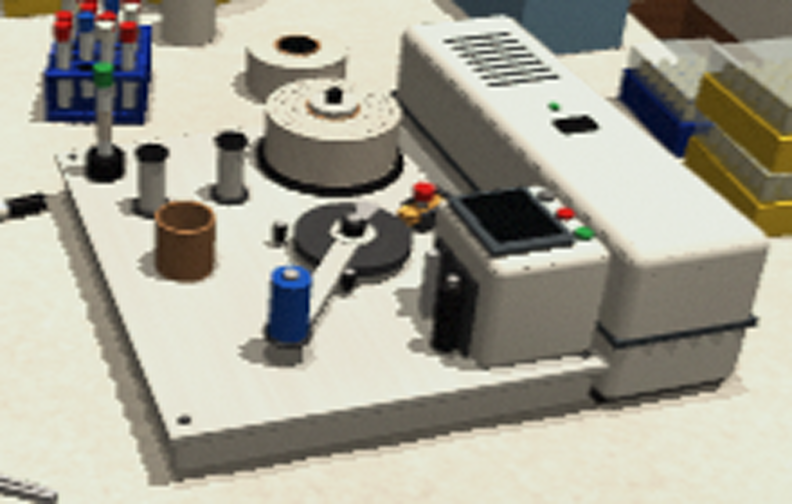

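```bash
cat > h.py <<'E'
import numpy as np,cv2
from bench import sensors, viewer, r
def ray(d,uv):
    K=d["camera_matrix"];R=np.array(d["R"]);t=np.array(d["t"])
    v=R.T@(np.linalg.inv(K)@[uv[0],uv[1],1]); return -R.T@t,v
def onz(d,uv,z):
    c,v=ray(d,uv); return c+v*(z-c[2])/v[2]
def proj(d,X):
    p=np.array(d["R"])@np.array(X)+d["t"]; p=d["camera_matrix"]@p; return p[:2]/p[2]
def tri(d1,a,d2,b):
    c1,v1=ray(d1,a);c2,v2=ray(d2,b)
    s=np.linalg.lstsq(np.c_[v1,-v2],c2-c1,rcond=None)[0]
    p,q=c1+s[0]*v1,c2+s[1]*v2; return (p+q)/2,np.linalg.norm(p-q)
E
python3 - <<'E'
from h import *
T=viewer.snapshot("top");S=viewer.snapshot("side")
k=230/795
tc=lambda x,y:((x+.5)*k-.5+255,(y+.5)*k-.5+90)
k2=220/792
sc=lambda x,y:((x+.5)*k2-.5+290,(y+.5)*k2-.5+150)
print("core top",onz(T,tc(260,312),90),onz(S,sc(185,219),90),tri(T,tc(260,312),S,sc(185,219)))
print("idler top",onz(T,tc(379,246),111),onz(S,sc(291,274),111))
print("pivot cap",tri(T,tc(256,186),S,sc(353,221)))
for n,p in dict(fl=(82,392),fr=(437,344),rl=(48,119)).items(): print(n,onz(T,tc(*p),45))
print("deck fr corner",onz(T,tc(448,355),45),onz(T,tc(73,407),45))
print("rollers",onz(T,tc(172,322),98),onz(T,tc(160,255),98),"tube",onz(T,tc(107,346),146))
tr=[onz(T,tc(*p),50) for p in [(570,250),(718,228),(760,413),(607,443)]]
print("tray",np.round(tr),np.mean(tr,0),[np.linalg.norm(tr[i]-tr[i-1]) for i in range(4)])
print("old",onz(T,tc(664,276),49))
# masks
for nm,D in (("T",T),("S",S)):
    hsv=cv2.cvtColor(D["color"],cv2.COLOR_RGB2HSV)
    m=cv2.inRange(hsv,(5,90,40),(14,255,200));n,l,st,ce=cv2.connectedComponentsWithStats(m)
    print(nm,"brown",[(st[i].tolist(),ce[i].round(1).tolist()) for i in range(1,n) if 15<st[i][4]<900])
    m=cv2.inRange(hsv,(105,120,60),(120,255,255));n,l,st,ce=cv2.connectedComponentsWithStats(m)
    print(nm,"blue",[(st[i].tolist(),ce[i].round(1).tolist()) for i in range(1,n) if 15<st[i][4]<900])
E
```

```text
core top [489.81633517  23.42844624  90.        ] [488.91708565  16.56624732  90.        ] (array([490.44887848,  23.31392716,  85.67589763]), np.float64(0.7402915664508454))
idler top [547.47349977 -92.07906053 111.        ] [542.02022995 -92.50102172 111.        ]
pivot cap (array([620.64632734,  23.68868885,  72.11389706]), np.float64(3.3966978709286746))
fl [423.32222206 199.72147864  45.        ]
fr [ 463.93716738 -152.21074573   45.        ]
rl [706.72065382 232.50169188  45.        ]
deck fr corner [ 452.57972255 -162.56444657   45.        ] [408.49756405 208.68045187  45.        ]
rollers [479.95909385 108.52090367  98.        ] [546.78962905 119.04799006  98.        ] tube [447.40968158 168.20866975 146.        ]
tray [[ 556. -289.   50.]
 [ 575. -438.   50.]
 [ 387. -464.   50.]
 [ 361. -313.   50.]] [ 469.57318443 -375.71267819   50.        ] [np.float64(196.74113822345868), np.float64(150.3567927193032), np.float64(190.10070656273004), np.float64(153.68388133348367)]
old [ 527.21535839 -380.46605533   49.        ]
T brown [([0, 5, 7, 16, 43], [1.7, 11.6]), ([5, 18, 8, 6, 
[... 1763 characters left out ...]
13, 227], [478.3, 155.2]), ([333, 206, 16, 22, 295], [340.9, 216.4]), ([637, 294, 3, 9, 17], [637.9, 298.4]), ([611, 298, 7, 8, 30], [613.9, 301.7]), ([385, 336, 25, 35, 331], [395.3, 358.4])]
S blue [([131, 59, 23, 38, 520], [141.9, 80.7]), ([339, 123, 8, 7, 46], [342.5, 125.7]), ([289, 130, 21, 10, 94], [300.1, 134.6]), ([426, 130, 22, 11, 116], [436.4, 135.0]), ([311, 153, 5, 6, 22], [313.3, 155.5]), ([321, 157, 11, 16, 68], [328.4, 165.8]), ([303, 161, 15, 11, 59], [309.6, 167.4]), ([464, 169, 20, 20, 44], [474.5, 179.8]), ([303, 178, 14, 6, 34], [308.8, 181.1]), ([365, 224, 11, 21, 194], [370.3, 234.6]), ([538, 240, 63, 52, 523], [567.5, 264.0]), ([593, 260, 7, 15, 22], [596.0, 267.0])]
```

```bash
cat >> h.py <<'E'
from scipy.spatial.transform import Rotation as Ro
def plan(p,yaw):
    s=sensors.sense(); R0=Ro.from_euler('xyz',s["tcp_rot"],degrees=True); R1=Ro.from_euler('xyz',[180,0,yaw],degrees=True)
    print("t",s["time"],"now",s["tool_pos"].round(1),s["tcp_rot"].round(1),"F",s["ft_force"].round(1),"gap",round(float(s["finger_gap"]),1))
    d=R0.inv().apply(np.array(p)-s["tool_pos"]); print("shift m",(d/1000).round(4),"turn",np.degrees((R0.inv()*R1).as_rotvec()).round(2), "dist",np.linalg.norm(d).round(1))
def onzw(d,uv,z):  # wrist fisheye
    K=d["camera_matrix"];x=np.array([(uv[0]-K[0,2])/K[0,0],(uv[1]-K[1,2])/K[1,1]]);th=np.linalg.norm(x)
    v=np.r_[np.sin(th)*x/th,np.cos(th)]; R=np.array(d["R"]);c=-R.T@d["t"];v=R.T@v
    return c+v*(z-c[2])/v[2]
E
python3 - <<'E'
from h import *
plan([485,0,220],7)
E
```

```text
t 0.25 now [ 168.6 -575.6  238.8] [-179.9   -0.    16.3] F [-0.1 -0.4 -0.6] gap 85.2
shift m [ 0.4654 -0.4635  0.0192] turn [-0.05  0.    9.32] dist 657.1
```

Emit:
move_arm:
  rows:
    - [[0.465,-0.463,0.02,0,0,9.3],[0.465,-0.463,0.02,0,0,9.3],[0.465,-0.463,0.02,0,0,9.3],[0.465,-0.463,0.02,0,0,9.3],[0.465,-0.463,0.02,0,0,9.3],[0.465,-0.463,0.02,0,0,9.3],[0.465,-0.463,0.02,0,0,9.3],[0.465,-0.463,0.02,0,0,9.3],[0.465,-0.463,0.02,0,0,9.3],[0.465,-0.463,0.02,0,0,9.3],[0.465,-0.463,0.02,0,0,9.3],[0.465,-0.463,0.02,0,0,9.3],[0.465,-0.463,0.02,0,0,9.3],[0.465,-0.463,0.02,0,0,9.3],[0.465,-0.463,0.02,0,0,9.3],[0.465,-0.463,0.02,0,0,9.3]]
  grip: 1
  newtons: 20

```text
time: 1.85
tool_pos: [484.4, -1.5, 219.1]
tcp_rot: [180.0, 0.0, 7.0]
ft_force: [-0.6, 0.3, 0.2]
finger_gap: 85.7
```

```bash
python3 - <<'E'
from h import *
d=viewer.snapshot("wrist");cv2.imwrite("pics/w1.png",d["color"][:,:,::-1]); np.savez("w1.npz",**d)
plan([490,22,64],7)
E
```

```text
t 1.9 now [484.4  -2.  219.3] [180.   0.   7.] F [-0.2 -0.   0.2] gap 85.5
shift m [ 0.0085 -0.0232  0.1552] turn [ 0.03  0.02 -0.04] dist 157.2
```

View pics/w1.png

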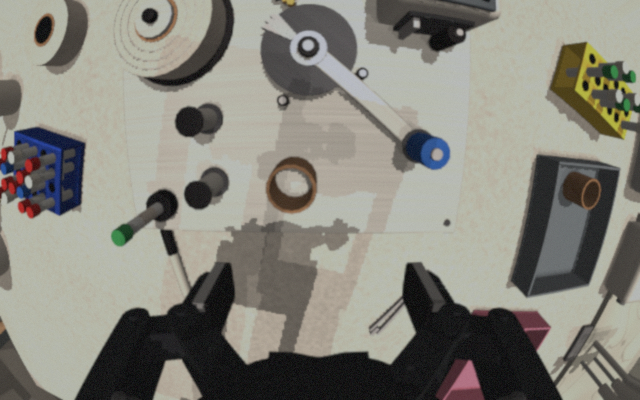

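```bash
python3 - <<'E'
from h import *
d=dict(np.load("w1.npz"))
a=d["color"][20:230,250:470,::-1]; cv2.imwrite("pics/w1c.png",cv2.resize(a,None,fx=2.8,fy=2.8,interpolation=cv2.INTER_CUBIC))
print("core",onzw(d,(291,182),90)); print("idler",onzw(d,(435,153),111)); print("pivot",onzw(d,(308,47),72))
print("tray",[onzw(d,p,50).round() for p in [(541,155),(619,163),(585,297),(512,287)]], "old",onzw(d,(583,191),49))
E
```

```text
core [496.32845405  24.01913215  90.        ]
idler [541.70224964 -91.80571859 111.        ]
pivot [617.53139588  23.84911348  72.        ]
tray [array([ 560., -260.,   50.]), array([ 584., -436.,   50.]), array([ 356., -475.,   50.]), array([ 379., -282.,   50.])] old [ 528.68176795 -361.40799413   49.        ]
```

View pics/w1c.png

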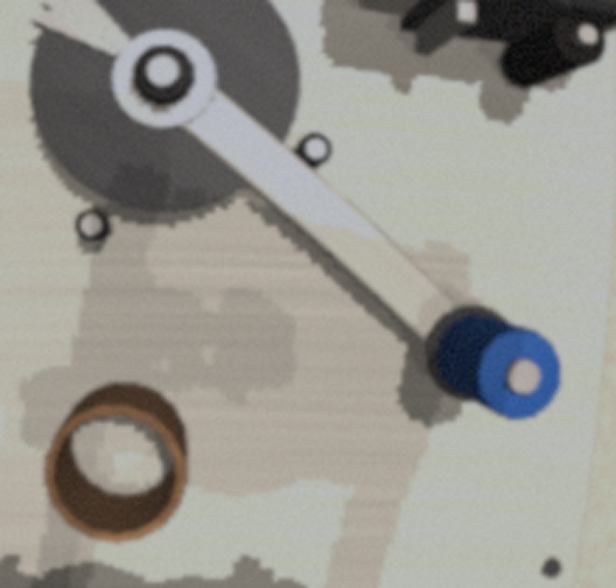

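The crop shows the open brown tube standing alone on the deck. Its rim centre is at wrist (291,188), which casts to about (490, 23). The idler top is at (435,153) and the pivot at (308,47). Descending on the core now.

Emit:
move_arm:
  rows:
    - [[0.0086,-0.024,0.03,0,0,0],[0.0086,-0.024,0.06,0,0,0],[0.0086,-0.024,0.09,0,0,0],[0.0086,-0.024,0.115,0,0,0],[0.0086,-0.024,0.135,0,0,0],[0.0086,-0.024,0.15,0,0,0],[0.0086,-0.024,0.155,0,0,0],[0.0086,-0.024,0.155,0,0,0]]

```text
time: 2.7
tool_pos: [489.7, 22.9, 63.9]
tcp_rot: [-180.0, 0.1, 6.9]
ft_force: [0.2, 0.7, -0.5]
finger_gap: 85.2
```

```bash
python3 - <<'E'
from h import *
d=viewer.snapshot("wrist");cv2.imwrite("pics/w2.png",d["color"][:,:,::-1])
plan([490,23,64],7)
E
```

```text
t 2.75 now [490.5  23.1  64.8] [180.   -0.    6.9] F [-0.2  0.7  0.5] gap 85.0
shift m [-0.0005  0.      0.0008] turn [ 0.01 -0.01 -0.07] dist 0.9
```

View pics/w2.png

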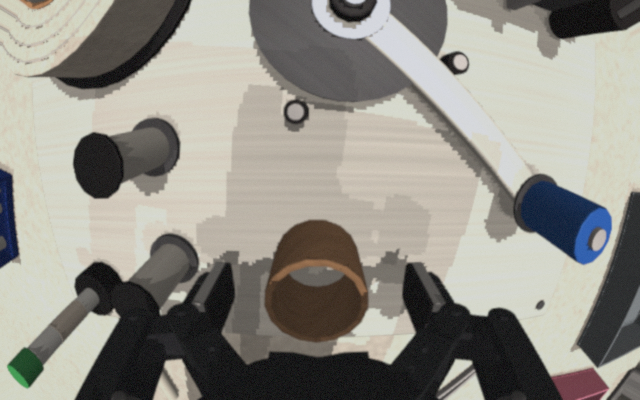

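The core sits midway between the fingers (wrist about 317,300), so I close.

Emit:
move_arm:
  rows:
    - [[0,0,0,0,0,0],[0,0,0,0,0,0],[0,0,0,0,0,0],[0,0,0,0,0,0],[0,0,0,0,0,0],[0,0,0,0,0,0],[0,0,0,0,0,0],[0,0,0,0,0,0]]
  grip: 0.4
  newtons: 20

```text
time: 3.55
tool_pos: [491.1, 24.0, 65.3]
tcp_rot: [180.0, -0.1, 7.0]
ft_force: [-2.0, -0.1, 4.6]
finger_gap: 46.2
```

Emit:
move_arm:
  rows:
    - [[0,0,-0.02,0,0,0],[0,0,-0.05,0,0,0],[0,0,-0.09,0,0,0],[0,0,-0.13,0,0,0],[0,0,-0.16,0,0,0],[0,0,-0.16,0,0,0]]

```text
time: 4.15
tool_pos: [493.2, 24.0, 230.1]
tcp_rot: [179.9, -0.5, 7.0]
ft_force: [1.8, 0.6, -0.2]
finger_gap: 45.7
```

```bash
python3 - <<'E'
from h import *
d=viewer.snapshot("wrist");cv2.imwrite("pics/w3.png",d["color"][:,:,::-1])
plan([427,-375,150],7)
E
```

```text
t 4.2 now [492.   24.  227.2] [179.9  -0.3   7. ] F [-0.9 -0.7 -0.1] gap 46.2
shift m [-0.1138  0.388   0.077 ] turn [ 0.06 -0.31  0.03] dist 411.6
```

View pics/w3.png

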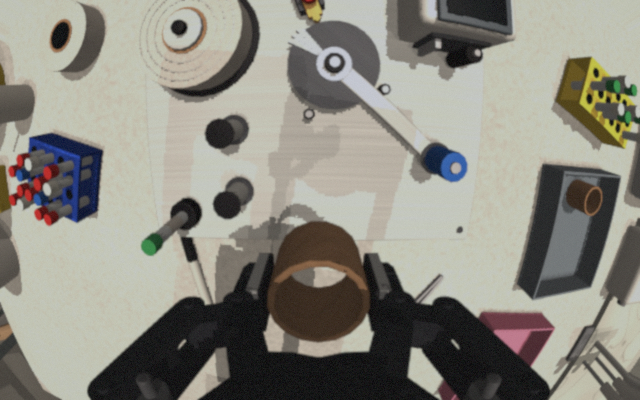

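The core is held, with a gap of 46 mm. Next I move over the tray and look again.

Emit:
move_arm:
  rows:
    - [[-0.114,0.388,0.01,0,0,0],[-0.114,0.388,0.01,0,0,0],[-0.114,0.388,0.01,0,0,0],[-0.114,0.388,0.01,0,0,0],[-0.114,0.388,0.01,0,0,0],[-0.114,0.388,0.01,0,0,0],[-0.114,0.388,0.01,0,0,0],[-0.114,0.388,0.01,0,0,0],[-0.114,0.388,0.01,0,0,0],[-0.114,0.388,0.01,0,0,0],[-0.114,0.388,0.01,0,0,0]]

```text
time: 5.3
tool_pos: [424.4, -373.8, 213.0]
tcp_rot: [-179.9, 0.1, 7.0]
ft_force: [-0.1, -0.3, -0.4]
finger_gap: 46.4
```

```bash
python3 - <<'E'
from h import *
d=viewer.snapshot("wrist");cv2.imwrite("pics/w4.png",d["color"][:,:,::-1]);np.savez("w4.npz",**d)
d=viewer.snapshot("side");cv2.imwrite("pics/s4.png",d["color"][:,:,::-1])
plan([427,-375,24],7)
E
```

```text
t 5.4 now [ 425.  -373.5  213.8] [-179.9    0.     7.1] F [ 0.6 -0.2 -0.5] gap 45.7
shift m [0.0018 0.0019 0.1898] turn [-0.05  0.02  0.11] dist 189.8
```

View pics/w4.png

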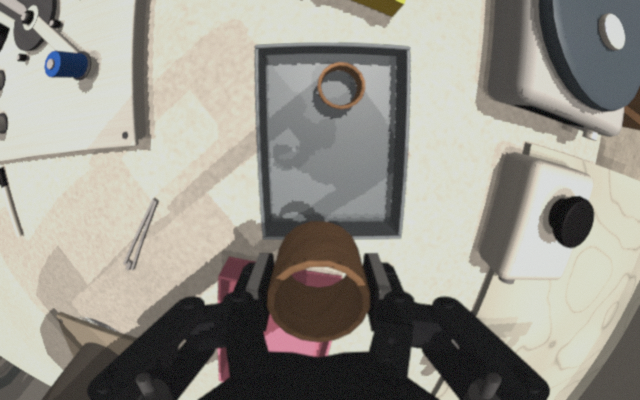

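View pics/s4.png

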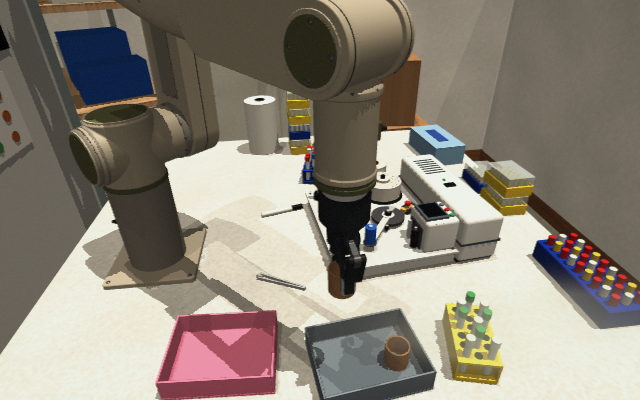

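```bash
python3 - <<'E'
from h import *
d=dict(np.load("w4.npz"))
P=[onzw(d,p,50) for p in [(256,46),(410,46),(402,238),(263,238)]]
print(np.round(P),np.mean(P,0),[np.linalg.norm(P[i]-P[i-1]).round() for i in range(4)])
o=onzw(d,(341,86),49);print("old",o)
m=np.mean(P,0);ax=(P[0]+P[1]-P[2]-P[3]);ax/=np.linalg.norm(ax);print("yaw",np.degrees(np.arctan2(ax[1],ax[0])),"free",m-43*ax, "old exp",m+55*ax)
E
```

```text
[[ 557. -298.   50.]
 [ 578. -444.   50.]
 [ 381. -470.   50.]
 [ 363. -322.   50.]] [ 469.67467693 -383.29186708   50.        ] [np.float64(196.0), np.float64(147.0), np.float64(199.0), np.float64(149.0)]
old [ 526.5796807  -382.59473937   49.        ]
yaw 7.32378646234029 free [ 427.02548787 -388.77335162   50.        ] old exp [ 524.22596526 -376.28066592   50.        ]
```

The wrist view puts the tray at pixels x 256–410, y 46–238, with its middle at (470, -383), so the free spot is at about (427, -388).

Emit:
move_arm:
  rows:
    - [[0,0.0145,0.03,0,0,0],[0,0.0145,0.07,0,0,0],[0,0.0145,0.11,0,0,0],[0,0.0145,0.14,0,0,0],[0,0.0145,0.165,0,0,0],[0,0.0145,0.18,0,0,0],[0,0.0145,0.188,0,0,0],[0,0.0145,0.188,0,0,0],[0,0.0145,0.188,0,0,0]]

```text
time: 6.3
tool_pos: [427.3, -389.9, 27.7]
tcp_rot: [179.9, -0.1, 7.0]
ft_force: [0.2, 0.2, -0.5]
finger_gap: 46.3
```

Emit:
move_arm:
  rows:
    - [[0,0,0,0,0,0],[0,0,0,0,0,0],[0,0,0,0,0,0],[0,0,0,0,0,0],[0,0,0,0,0,0]]
  grip: 0.75

```text
time: 6.8
tool_pos: [426.4, -389.4, 26.4]
tcp_rot: [180.0, -0.0, 7.0]
ft_force: [0.3, -0.0, 0.3]
finger_gap: 64.1
```

Emit:
move_arm:
  rows:
    - [[0,0,-0.02,0,0,0],[0,0,-0.05,0,0,0],[0,0,-0.09,0,0,0],[0,0,-0.13,0,0,0],[0,0,-0.17,0,0,0],[0,0,-0.17,0,0,0]]

```text
time: 7.4
tool_pos: [429.0, -392.2, 204.1]
tcp_rot: [179.5, -0.4, 7.0]
ft_force: [0.3, -0.6, 0.9]
finger_gap: 63.8
```

```bash
python3 - <<'E'
from h import *
d=viewer.snapshot("wrist");cv2.imwrite("pics/w5.png",d["color"][:,:,::-1]);np.savez("w5.npz",**d)
plan([530,-100,210],-33)
E
```

```text
t 7.45 now [ 428.1 -391.2  200.7] [179.6  -0.3   7. ] F [ 0.1  0.2 -0.1] gap 63.9
shift m [ 0.1368 -0.2765 -0.0104] turn [ 0.25 -0.37 40.02] dist 308.7
```

View pics/w5.png

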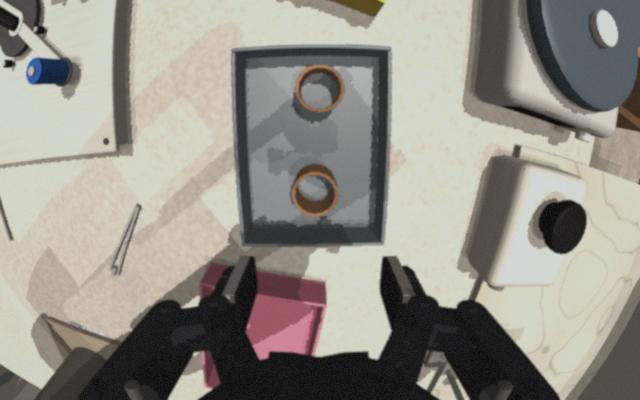

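The core now stands upright in the free part of the grey tray (wrist 314,192), with the old core at (320,88), and the fingers are clear. Next I hover over the idler with the jaws along its tangent (yaw 57).

```bash
python3 - <<'E'
from h import *
plan([530,-110,200],57)
E
```

```text
t 7.45 now [ 428.1 -391.2  200.7] [179.6  -0.3   7. ] F [ 0.1  0.2 -0.1] gap 63.9
shift m [ 0.1355 -0.2666 -0.0004] turn [  0.45  -0.08 -49.98] dist 299.1
```

Emit:
move_arm:
  rows:
    - [[0.135,-0.266,0,0,0,-50],[0.135,-0.266,0,0,0,-50],[0.135,-0.266,0,0,0,-50],[0.135,-0.266,0,0,0,-50],[0.135,-0.266,0,0,0,-50],[0.135,-0.266,0,0,0,-50],[0.135,-0.266,0,0,0,-50],[0.135,-0.266,0,0,0,-50],[0.135,-0.266,0,0,0,-50],[0.135,-0.266,0,0,0,-50],[0.135,-0.266,0,0,0,-50]]
  grip: 0.6

```text
time: 8.55
tool_pos: [527.5, -110.2, 196.1]
tcp_rot: [-180.0, 0.0, 56.9]
ft_force: [-0.0, 0.7, -0.5]
finger_gap: 51.4
```

```bash
python3 - <<'E'
from h import *
d=viewer.snapshot("wrist");cv2.imwrite("pics/w6.png",d["color"][:,:,::-1]);np.savez("w6.npz",**d)
plan([543,-92,80],57)
E
```

```text
t 8.6 now [ 527.6 -110.   196.2] [-180.     0.    56.9] F [-0.2 -0.  -0.9] gap 51.4
shift m [0.0235 0.0031 0.1162] turn [-0.01  0.01 -0.11] dist 118.6
```

View pics/w6.png

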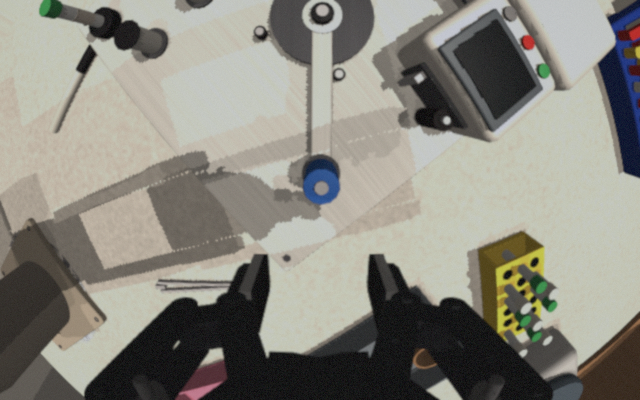

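```bash
python3 - <<'E'
from h import *
d=dict(np.load("w6.npz"))
i=onzw(d,(321,186),111);p=onzw(d,(322.5,12),72);v=i-p
print(i,p,np.linalg.norm(v[:2]),np.degrees(np.arctan2(v[1],v[0])))
plan([i[0],i[1],80],57)
E
```

```text
[541.69396598 -91.88506422 111.        ] [618.95831217  23.60964063  72.        ] 138.9561299188161 -123.78197037062112
t 8.6 now [ 527.6 -110.   196.2] [-180.     0.    56.9] F [-0.2 -0.  -0.9] gap 51.4
shift m [0.0229 0.0019 0.1162] turn [-0.01  0.01 -0.11] dist 118.4
```

The jaws straddle the idler: its top centre is at (321,186), on the jaw midline, and the cast position agrees with earlier ones, about (542, -92), with the rest direction at -124°. Descending.

Emit:
move_arm:
  rows:
    - [[0.023,0.002,0.01,0,0,0],[0.023,0.002,0.04,0,0,0],[0.023,0.002,0.07,0,0,0],[0.023,0.002,0.095,0,0,0],[0.023,0.002,0.11,0,0,0],[0.023,0.002,0.116,0,0,0],[0.023,0.002,0.116,0,0,0]]

```text
time: 9.3
tool_pos: [541.8, -90.9, 80.0]
tcp_rot: [-180.0, 0.0, 57.0]
ft_force: [0.5, -0.3, 0.0]
finger_gap: 51.4
```

```bash
python3 - <<'E'
from h import *
d=viewer.snapshot("wrist");cv2.imwrite("pics/w7.png",d["color"][:,:,::-1])
s=sensors.sense();print(s["tool_pos"],s["ft_force"])
piv=np.array([619,23.6]);a0=np.radians(236.2)
R0=Ro.from_euler('xyz',s["tcp_rot"],degrees=True)
for q in np.arange(0,1.0,.1).tolist()+[.92,.95]:
    a=a0-q;u=np.array([np.cos(a),np.sin(a)]);t=np.array([u[1],-u[0]])
    p=np.r_[piv+140*u+t*11.7,s["tool_pos"][2]]; yaw=np.degrees(a)-180
    dd=R0.inv().apply(p-s["tool_pos"]);print(round(q,2),p.round(),(dd/1000).round(3),round(s["tcp_rot"][2]-yaw,1))
E
```

```text
[542.57237347 -91.02768221  81.06403914] [0.91553547 0.38934395 0.24892854]
0.0 [531. -86.  81.] [-0.002 -0.012 -0.   ] 0.8
0.1 [521. -77.  81.] [-0.    -0.026 -0.   ] 6.5
0.2 [511. -67.  81.] [ 0.003 -0.039 -0.   ] 12.3
0.3 [503. -55.  81.] [ 0.008 -0.053 -0.   ] 18.0
0.4 [496. -43.  81.] [ 0.014 -0.065 -0.   ] 23.7
0.5 [489. -31.  81.] [ 0.022 -0.077 -0.   ] 29.4
0.6 [485. -18.  81.] [ 0.03  -0.089 -0.   ] 35.2
0.7 [481.  -4.  81.] [ 0.04  -0.099 -0.   ] 40.9
0.8 [479.  10.  81.] [ 0.05  -0.108 -0.   ] 46.6
0.9 [479.  24.  81.] [ 0.062 -0.116 -0.   ] 52.4
0.92 [479.  27.  81.] [ 0.064 -0.118 -0.   ] 53.5
0.95 [479.  31.  81.] [ 0.068 -0.12  -0.   ] 55.2
```

View pics/w7.png

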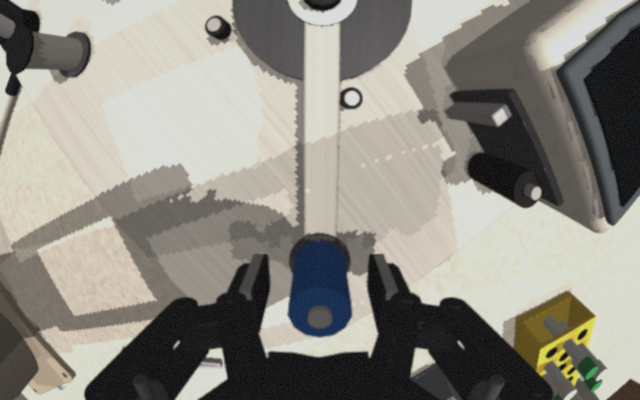

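The idler (320,285) is between the fingers, which are clear of the bar. I push along the arc, turning with the arm.

Emit:
move_arm:
  rows:
    - [[-0.001,-0.006,0,0,0,0],[-0.002,-0.012,0,0,0,-1],[-0.001,-0.019,0,0,0,-3.5],[0,-0.026,0,0,0,-6.5],[0.001,-0.033,0,0,0,-9.5],[0.003,-0.039,0,0,0,-12.3],[0.005,-0.046,0,0,0,-15],[0.008,-0.053,0,0,0,-18],[0.011,-0.059,0,0,0,-21],[0.014,-0.065,0,0,0,-23.7],[0.014,-0.065,0,0,0,-23.7]]

```text
time: 10.45
tool_pos: [496.8, -43.6, 82.2]
tcp_rot: [179.7, 0.0, 80.9]
ft_force: [6.7, -2.3, -0.4]
finger_gap: 51.3
```

```bash
python3 - <<'E'
from h import *
d=viewer.snapshot("wrist");cv2.imwrite("pics/w8.png",d["color"][:,:,::-1])
s=sensors.sense();print(s["tool_pos"],s["tcp_rot"],s["ft_force"],s["finger_gap"])
piv=np.array([619,23.6]);a0=np.radians(236.2)
R0=Ro.from_euler('xyz',s["tcp_rot"],degrees=True)
for q in np.arange(.4,.95,.05).tolist()+[.92,.95]:
    a=a0-q;u=np.array([np.cos(a),np.sin(a)]);t=np.array([u[1],-u[0]])
    p=np.r_[piv+140*u+t*11.7,s["tool_pos"][2]]; yaw=np.degrees(a)-180
    dd=R0.inv().apply(p-s["tool_pos"]);print(round(q,2),p.round(),(dd/1000).round(3),round(s["tcp_rot"][2]-yaw,1))
E
```

```text
[496.93331242 -43.74562017  82.13648019] [1.79690619e+02 2.43737611e-02 8.07836778e+01] [ 6.00830055 -1.63767291 -1.16157481] 51.31222526776944
0.4 [496. -43.  82.] [ 0.    -0.001 -0.   ] 47.5
0.45 [492. -37.  82.] [ 0.006 -0.006 -0.   ] 50.4
0.5 [489. -31.  82.] [ 0.012 -0.009 -0.   ] 53.2
0.55 [487. -24.  82.] [ 0.018 -0.013 -0.   ] 56.1
0.6 [485. -18.  82.] [ 0.024 -0.016 -0.   ] 59.0
0.65 [483. -11.  82.] [ 0.03  -0.019 -0.   ] 61.8
0.7 [481.  -4.  82.] [ 0.037 -0.022 -0.   ] 64.7
0.75 [480.   3.  82.] [ 0.043 -0.024 -0.   ] 67.6
0.8 [479.  10.  82.] [ 0.05  -0.026 -0.   ] 70.4
0.85 [479.  17.  82.] [ 0.057 -0.028 -0.   ] 73.3
0.9 [479.  24.  82.] [ 0.064 -0.029 -0.   ] 76.1
0.92 [479.  27.  82.] [ 0.067 -0.029 -0.   ] 77.3
0.95 [479.  31.  82.] [ 0.071 -0.03  -0.   ] 79.0
```

View pics/w8.png

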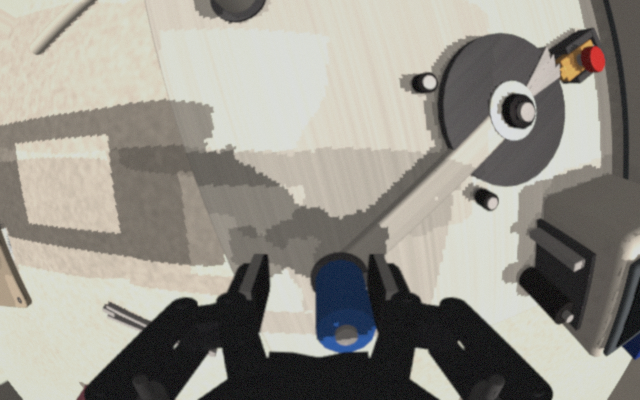

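I gave the turn the wrong sign: the yaw grew to 81 instead of falling to about 33. The idler (340,300) is still held by the right pad at about 0.35 rad. I turn the hand back in place around the idler before pushing on.

Emit:
move_arm:
  rows:
    - [[-0.002,0.001,0,0,0,8],[-0.004,0.002,0,0,0,16],[-0.004,0.002,0,0,0,24],[-0.004,0.002,0,0,0,32],[-0.004,0.002,0,0,0,40],[-0.004,0.002,0,0,0,46],[-0.004,0.002,0,0,0,46]]

```text
time: 11.2
tool_pos: [498.3, -48.5, 82.2]
tcp_rot: [179.8, -0.2, 34.5]
ft_force: [3.5, -3.0, 1.6]
finger_gap: 51.0
```

```bash
python3 - <<'E'
from h import *
d=viewer.snapshot("wrist");cv2.imwrite("pics/w9.png",d["color"][:,:,::-1])
s=sensors.sense();print(s["tool_pos"],s["tcp_rot"],s["ft_force"],s["finger_gap"])
piv=np.array([619,23.6]);a0=np.radians(236.2)
R0=Ro.from_euler('xyz',s["tcp_rot"],degrees=True)
for q in np.arange(.4,.95,.05).tolist()+[.92,.95]:
    a=a0-q;u=np.array([np.cos(a),np.sin(a)]);t=np.array([u[1],-u[0]])
    p=np.r_[piv+140*u+t*11.7,80]; yaw=np.degrees(a)-180
    dd=R0.inv().apply(p-s["tool_pos"]);print(round(q,2),p.round(),(dd/1000).round(3),"turn",round(s["tcp_rot"][2]-yaw,1))
E
```

```text
[498.2315729  -48.54818328  82.17154599] [ 1.79766190e+02 -1.62693830e-01  3.46799231e+01] [ 4.2708313  -4.25554738  2.18552631] 51.31976811700337
0.4 [496. -43.  80.] [ 0.001 -0.006  0.002] turn 1.4
0.45 [492. -37.  80.] [ 0.002 -0.013  0.002] turn 4.3
0.5 [489. -31.  80.] [ 0.003 -0.02   0.002] turn 7.1
0.55 [487. -24.  80.] [ 0.005 -0.026  0.002] turn 10.0
0.6 [485. -18.  80.] [ 0.006 -0.033  0.002] turn 12.9
0.65 [483. -11.  80.] [ 0.009 -0.04   0.002] turn 15.7
0.7 [481.  -4.  80.] [ 0.011 -0.046  0.002] turn 18.6
0.75 [480.   3.  80.] [ 0.014 -0.053  0.002] turn 21.5
0.8 [479.  10.  80.] [ 0.018 -0.059  0.002] turn 24.3
0.85 [479.  17.  80.] [ 0.021 -0.065  0.002] turn 27.2
0.9 [479.  24.  80.] [ 0.025 -0.071  0.002] turn 30.0
0.92 [479.  27.  80.] [ 0.027 -0.073  0.002] turn 31.2
0.95 [479.  31.  80.] [ 0.029 -0.077  0.002] turn 32.9
```

View pics/w9.png

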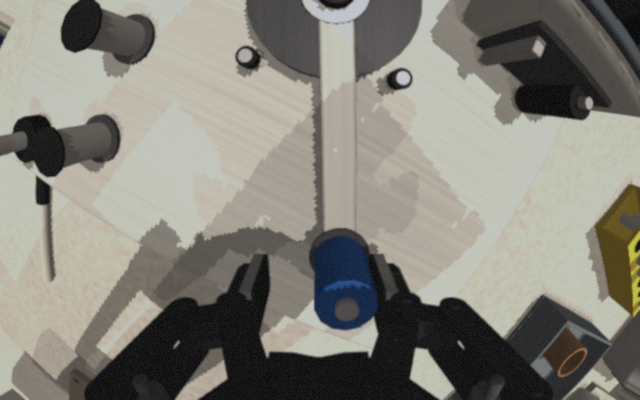

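The hand is square to the arm again and the idler (343,280) rests on the right pad. I push on, turning the right way.

Emit:
move_arm:
  rows:
    - [[0.001,-0.006,0.001,0,0,1.4],[0.002,-0.013,0.001,0,0,4.3],[0.003,-0.02,0.001,0,0,7.1],[0.005,-0.026,0.001,0,0,10],[0.006,-0.033,0.001,0,0,13],[0.009,-0.04,0.001,0,0,16],[0.011,-0.046,0.001,0,0,18.6],[0.014,-0.053,0.001,0,0,21.5],[0.018,-0.059,0.001,0,0,24.3],[0.021,-0.065,0.001,0,0,27.2],[0.025,-0.071,0.001,0,0,30],[0.027,-0.073,0.001,0,0,31],[0.027,-0.073,0.001,0,0,31],[0.027,-0.073,0.001,0,0,31]]

```text
time: 12.65
tool_pos: [478.3, 26.1, 81.2]
tcp_rot: [179.8, -0.2, 3.7]
ft_force: [-0.3, -8.5, 6.5]
finger_gap: 51.2
```

```bash
python3 - <<'E'
from h import *
d=viewer.snapshot("wrist");cv2.imwrite("pics/w10.png",d["color"][:,:,::-1]);np.savez("w10.npz",**d)
T=viewer.snapshot("top");cv2.imwrite("pics/t10.png",cv2.resize(T["color"][90:220,255:485,::-1],(795,449),interpolation=cv2.INTER_CUBIC))
s=sensors.sense();print(s["tool_pos"],s["tcp_rot"],s["ft_force"],s["finger_gap"],s["qd"])
E
```

```text
[478.3095292   26.03983752  81.18910635] [179.82120855  -0.18159171   3.72657893] [-0.70577217 -8.21323745  6.34489709] 51.19576841113053 [-0.09777261  0.06196136  0.11781499 -0.02045605  0.05262319 -0.0659293 ]
```

View pics/w10.png

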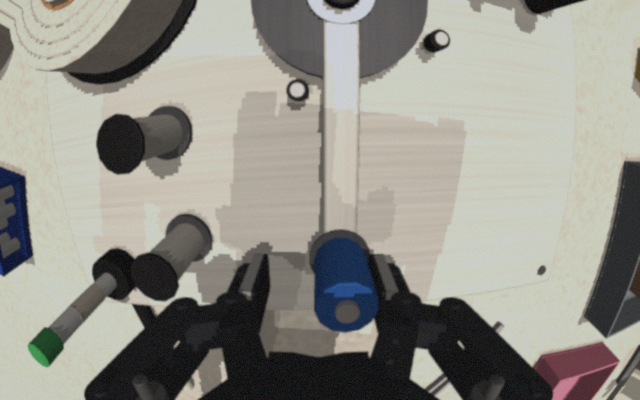

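View pics/t10.png

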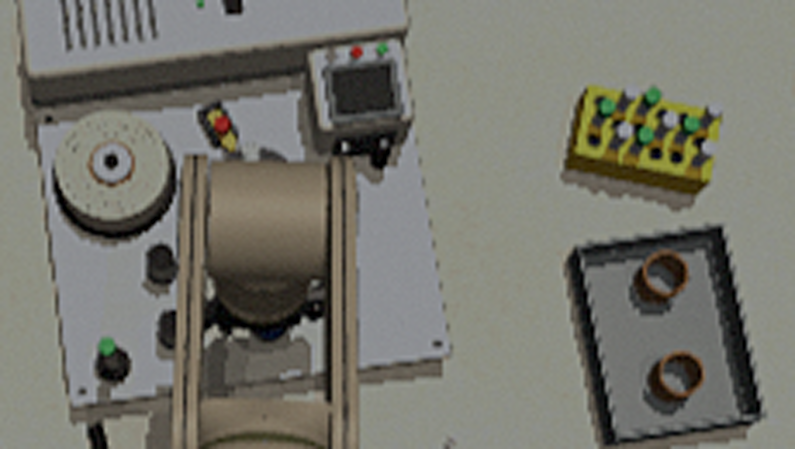

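```bash
python3 - <<'E'
from h import *
d=dict(np.load("w10.npz"))
# bar direction on plane z=63 (bar top): edge midpoints
a=onzw(d,((325+360)/2,60),63);b=onzw(d,((323+357)/2,215),63);v=b-a;an=np.degrees(np.arctan2(v[1],v[0]))%360
i=onzw(d,(346,312),111);v2=i[:2]-[619,23.6];an2=np.degrees(np.arctan2(v2[1],v2[0]))%360
print(i,an,an2,"q",np.radians(236.2-an),np.radians(236.2-an2))
d=dict(np.load("w6.npz"))
a=onzw(d,(321,50),63);b=onzw(d,(320,150),63);v=b-a;print("rest bar",np.degrees(np.arctan2(v[1],v[0]))%360)
E
```

```text
[477.67928827  14.54781642 111.        ] 183.50931817063673 183.6650277005978 q 0.9196258830431379 0.9169082390685847
rest bar 236.30476623280765
```

Two measurements put the arm at 0.92 rad, against the rest direction of 236.3°. The force is about 8.5 N, which fits the spring. I hold briefly to check it is steady.

Emit:
move_arm:
  rows:
    - [[0,0,0,0,0,0],[0,0,0,0,0,0],[0,0,0,0,0,0],[0,0,0,0,0,0],[0,0,0,0,0,0]]

```text
time: 13.25
tool_pos: [478.3, 26.0, 81.2]
tcp_rot: [179.8, -0.2, 3.7]
ft_force: [-0.6, -8.9, 6.3]
finger_gap: 51.4
```

```bash
python3 - <<'E'
from h import *
from bench import hand_in
S=viewer.snapshot("side");cv2.imwrite("pics/s11.png",S["color"][:,:,::-1])
s=sensors.sense();print(s["time"],s["tool_pos"],s["ft_force"])
E
```

```text
13.3 [478.2940141   25.98562663  81.17169482] [-1.02702949 -8.54778669  5.77740842]
```

View pics/s11.png

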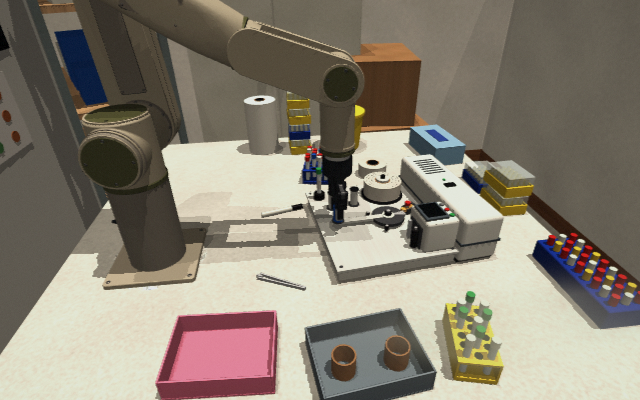

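The side view shows both cores standing in the grey tray (343,362 and 397,352), the arm held back at (338,215), and the bystanders where they were. Handing in.

```bash
python3 -c "
from bench import hand_in
print(hand_in())"
```

```text
the job is handed in; nothing more can be done
None
```

The empty core from the deck stands upright in the free part of the grey tray. The gripper is still holding the tension arm back past the last click. I handed the job in at about 13.3 s; it gives no verdict.

- **Arm position:** two wrist-camera measurements gave about 0.92 rad, clear of the pawl (0.83) and short of the end stop (1.05).
- **Hold:** the sideways force at the wrist was about 8.5 N, which fits the spring, and the position stayed steady over a 0.5 s hold. The wrist also read about 6 N vertically, probably pad friction on the idler.
- **Other things:** in the final side picture the racks, carrier, forceps and marker looked unmoved. I judged this by eye and did not measure it.
- **Mistake on the way:** partway through the push I turned the hand the wrong way. The idler stayed against the pad, so I turned the hand back in place and carried on.
- **Disagreement:** early estimates of the tray position differed by up to 20 mm. A closer look from above the tray settled it before I put the core down.

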